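Latch the parts case shut

TASK

Shut the blue lid of the parts case onto its seal, swing the yellow-sleeved wire bail up and over the keeper hook on the front of the lid, then press the red-tipped lever down and in until it lies closed against the case and holds the lid pulled tight. Lower the lid first, then hook the bail, then work the lever; leave the tape measure, pliers, screwdriver and mug where they are.

Things in the scene. Friction and masses are not known exactly. Their poses are not given: they have to be found in the camera images.
- parts_case: Grey open-topped case base, 120 (x) x 180 (y) x 95 (z) mm, fixed to the bench. Origin at the centre of its underside; its front, with the latch, faces its own -x (toward the robot). The blue lid on it is 70 mm high and 190 mm wide (shut case: 165 mm tall) and its front wall stands 8 mm ahead of the base's, 68 mm ahead of the origin.
- case_lid (a joint): Opening angle of the blue lid (rad): 0 = pulled tight, about 0.03 = shut but resting loosely on the rubber seal strip of the front rim (4 mm proud, springy, 8 N per mm), larger = open, front edge raised. Its stiff hinge (0.35 N m) keeps it where it is left.
- lid_press (a point): Point on the flat top of the lid, on its middle line, 25 mm behind its front edge; a good place to press the lid down. With the lid shut it is 103 mm ahead of the hinge axis and 70 mm above it.
- keeper (a point): Seat of the hooked bail bar: centre of the trough of the steel keeper on the lid's front wall. Trough 28 mm wide (y), open from above, floor 4 mm below this point; its upturned lip, 3 mm thick, begins 5.5 mm ahead (-x) and ends 3 mm above this point; the lid wall is 5 mm behind (+x). Axes of the lid: x to the rear, z up when shut.
- lever_pivot (a point): Fixed point on the lever's hinge axis, 18 mm ahead of the base's front face (78 mm ahead of the case's origin) at height 85 mm. The axis runs along the case's y.
- latch_lever (a joint): Angle of the steel toggle lever (rad): 0 = closed, hanging down along the case front; grows as its end swings out to the robot and up (1.74 = straight out, level; 2.25 = stop). Friction keeps it where it is left. With the bail hooked it resists pressing with about 4 N at its pad, goes over centre near 0.25 and then stays shut by itself.
- lever_pad (a point): Centre of the outer (when open: upper) face of the red pad at the lever's end, 30 mm wide, 20 mm long, 7 mm thick, 47 mm from the pivot. When closed it faces the robot 38 mm above the bench and lies back under the front of the lid, 130 mm below its top, so the tool must come at it tilted.
- bail_bar (a point): Centre of the bail's bar, a yellow sleeve 8 mm thick, 34 mm long along the case's y. At the start the bail leans out to the robot by its own weight, resting on a stop. Pushed past upright it falls inward against the lid wall above the keeper and stays there; the bar is drawn down into the trough as the lever is pressed.
- tape_measure: Yellow and black tape measure, 33 x 79 x 65 mm; origin at the centre of its underside. Leave alone.
- pliers: Pliers with red handles lying flat, 58 x 178 x 12 mm, long along its y; origin under its centre. Leave alone.
- screwdriver: Blue-handled screwdriver lying flat, 26 x 206 x 27 mm, long along its y; origin under its centre. Leave alone.
- mug: Green and white mug, 86 x 120 x 88 mm; origin under its centre. Leave alone.
- lid_hinge (a point): Fixed point on the lid's hinge axis, at the rear (+x) upper edge of the base: 60 mm behind the case's origin, at height 95 mm. The axis runs along the case's y.
- bail_pivot (a point): Axis (along the case's y) on which the wire bail swings freely, 53.5 mm from its bar. It is a pin in the lever, 14 mm from the lever's pivot, so it moves with the lever; with the lever as found, the bar swings clear over the keeper's lip. Pushing the bar down toward this pin turns the lever.

How it is judged:
By the outcome, as a careful person would: the job done as asked, in the order asked, and still so for the second after the job is handed in, with the robot touching nothing.
It also fails if it takes over 54 s, if anything falls off the work surface, if the arm or the gripper's body presses on something with over 40 N, if the wrist force passes 120 N, or if a joint passes its speed limit or range.

ROBOT

A 6-joint arm with a two-finger parallel gripper is mounted at the origin on a cart in front of the work surface, level with it; the furniture and walls round the work are solid. World frame = base frame: x ahead of the robot, y to its left, z up, the work surface at z = 0. Lengths are in mm, angles in rad, forces in N, time in s.
With the tool pointing down it reaches from about 325 to 900 mm from the base axis. Payload 3.5 kg.
Tool frame: the origin (TCP) lies on the mounting face of the last link; the fingertips stand 173 mm ahead of it and the grasp point (between the pads) lies ahead of it (bot.tcp_to_grasp is the z of the grasp point in the tool frame, in mm); z points along the fingers, y is the direction in which the jaws open and shut (so a half turn about z gives the same grasp; the last joint's range is limited). The gripper opens to 85 mm and grips with 20 to 120 N. Pads are 22 mm wide; open, the fingers measure 114 mm over their backs; the gripper's body (76 mm by 85 mm) begins 54 mm behind the grasp point. The pads swing forward as they close: fully open they stand 13 mm farther back than shut.
Start: joints at [1.082, 0.276, -0.026, 1.268, 0, 1.467], TCP at [235.194, 579.056, 404.713] pointing down, gripper open.
Joint ranges: [-3.12, 3.12], [-0.85, 1.88], [-1.08, 1.24], [-1.95, 2.15], [-1.57, 1.53], [-3.14, 3.14]. Speed limits (rad/s): [2.57, 2.57, 3.14, 3.14, 3.14, 3.14].

INTERFACE

Orientations are given as a unit quaternion [x, y, z, w].
In Python, from cell import bot, cams, ticket, nets gives the robot as it stands. The module is installed in compiled form; this text tells all that it offers.
- The arm moves only by the shell command python3 -m inch 'ROWS' [FORCE]. ROWS is JSON, a list of rows, each a list of 5 numbers: the shift along the world's x, y, z in cm, then the turn about the world's z in degrees, then the opening, from 0 (shut) to 1 (fully open). A call has 1 to 20 rows; each row shifts and turns the commanded pose from where the row before left it; what a row does not reach is not made up. A row lasts 1/8 s, in which the tool goes at most 62.5 mm and 10.7 degrees, less where a joint would pass 70% of its speed; a pose out of reach is approached as far as the arm can. A call is refused whole if a number of a shift passes 6.25 or a number of a turn 10.7, either way. A call with a gripper value outside its range is refused whole. The fingers move at their own pace and stop on an object; FORCE is the grip in N (left out, the last holds). Time passes only in rows, so rows that do not move let the fingers close. It gives the time, the measured TCP pose, the force and the opening at its end, in the units of the state.
- bot.read_state(): the state, without advancing time (a new reading comes with each control period).
- cams.snapshot(name): name is "scene" or "top" or "wrist"; returns the picture (480x640x3 uint8, red, green, blue); there is no depth.
- cams.camera_info(name): a dict with "vertical_fov" (degrees; the focal length in pixels is half the picture's height over the tangent of half this angle, whatever the lens; pixels are square), "cx", "cy" (the principal point, pixels), "xyz" and "orientation" of the camera in the world. Camera axes: x right, y down, z forward; pixel columns grow to the right and rows downward; lengths in mm; the calibration is good to about 2 mm. A picture is of the moment at which its call begins: read the wrist's pose just before it. camera_info takes no time and is no camera call; for the wrist camera it gives the pose at the moment of the call.
- ticket.finish_job(): hands the job in, once; it reports no verdict.
Trained networks look in the newest picture that a camera, given by its name, has taken for a name from the list of things; names that differ only in an ending like _2 or _b are one class to them, and where a whole thing is asked for, a point or a joint stands for the part that bears it (a point fixed in the world has none). Each returns a list of dicts, best first, with "confidence" (0 to 1); they miss things now and then, are a little off and sometimes report something else, mostly with a low value. They report only what shows in the picture. A call takes as long as a camera call.
- nets.find_in(camera, label): "xyz" ([x, y, z] in mm, in the coordinates of the camera as it stood for that picture, good to about 4 mm: the middle of the surface that is visible of it).
- nets.tip_of(camera, label): "xyz" ([x, y, z] in mm, in the coordinates of the camera as it stood for that picture, good to about 4 mm: a listed point, or the origin of a listed thing).
The state is a dict: "t": time; "qpos": joint angles; "qd": joint speeds; "effort": joint torques, N m; "ee_pos": TCP position; "tool_rot": TCP orientation; "force": force on the tool from outside, world axes, zero at the start; "moment": the same for the moment, N m; "grip_width": finger opening in mm.
Only numpy, scipy, OpenCV 4.12 (cv2) and the standard library are available. Lean on these libraries where they do the work, as an engineer would, in place of code of your own. Each camera call takes 0.05 s, during which the arm holds its last target.

## Working session

There is one attempt and no reset: what is moved stays moved. The work goes in short steps, Python scripts to look and compute and a shell command to move; the robot and the scene stay as the last step left them, time stands still between calls to the robot, and variables do not carry over. Pictures are saved under pics/ and viewed, and the job is handed in when it is done.

```bash
ls; mkdir -p pics
cat > h.py <<'E'
from cell import bot,cams,ticket,nets
import numpy as np,cv2
from scipy.spatial.transform import Rotation as R
def snap(n,f):
    im=cams.snapshot(n); cv2.imwrite('pics/'+f,cv2.cvtColor(im,cv2.COLOR_RGB2BGR)); return im
def w(n,p):
    c=cams.camera_info(n); return R.from_quat(c['orientation']).as_matrix()@np.array(p)+c['xyz']
E
python3 - <<'E'
from h import *
s=bot.read_state(); print({k:np.round(v,3) for k,v in s.items()}, bot.tcp_to_grasp)
for n in ['scene','top']:
    print(cams.camera_info(n)); snap(n,n+'1.png')
    for l in (['parts_case','lid_press','keeper','lever_pad','bail_bar'] ):
        r=nets.tip_of(n,l)
        for q in r[:2]: print(n,l,round(q['confidence'],2),w(n,q['xyz']).round(1))
print(bot.read_state()['t'])
E
```

```text
pics
{'t': np.float64(0.0), 'qpos': array([ 1.082,  0.277, -0.028,  1.268, -0.   ,  1.467]), 'qd': array([-0.002, -0.   ,  0.   ,  0.001,  0.   , -0.   ]), 'effort': array([-1.0000e-03, -4.4550e+01,  2.9521e+01,  1.6000e-02, -0.0000e+00,
        0.0000e+00]), 'ee_pos': array([235.027, 578.716, 403.531]), 'tool_rot': array([ 0.192,  0.981, -0.001, -0.   ]), 'force': array([-0.276,  1.278,  0.153]), 'moment': array([0.009, 0.09 , 0.032]), 'grip_width': np.float64(85.462)} 154.70000000000002
{'vertical_fov': 45.14961401220739, 'cx': 324.53725767398464, 'cy': 234.0302616669787, 'xyz': array([-193.5821756 ,  912.54429829,  792.16312012]), 'orientation': array([-0.32352432,  0.81570362, -0.44016796,  0.19029395])}
scene parts_case 0.77 [572.8 175.5   3.6]
scene lid_press 0.83 [574.6 178.1 204. ]
scene keeper 0.88 [536.7 163.  189.2]
scene lever_pad 0.66 [455.6 144.  100. ]
scene bail_bar 0.56 [458.8 139.7 131.4]
{'vertical_fov': 53.099072766799836, 'cx': 320.39742324394916, 'cy': 239.725718236715, 'xyz': array([ 415.38938302,  182.31255485, 1198.01952448]), 'orientation': array([ 0.708696  , -0.70385782,  0.03310001, -0.03519293])}
top parts_case 0.86 [574.8 174.8  -1. ]
top lid_press 0.57 [577.9 180.3 207.3]
top lid_press 0.26 [488.6 149.1  84.5]
top keeper 0.68 [532.4 165.3 183.7]
top lever_pad 0.72 [457.3 139.7 102. ]
top bail_bar 0.52 [459.6 144.  130.9]
0.6
```

View pics/scene1.png

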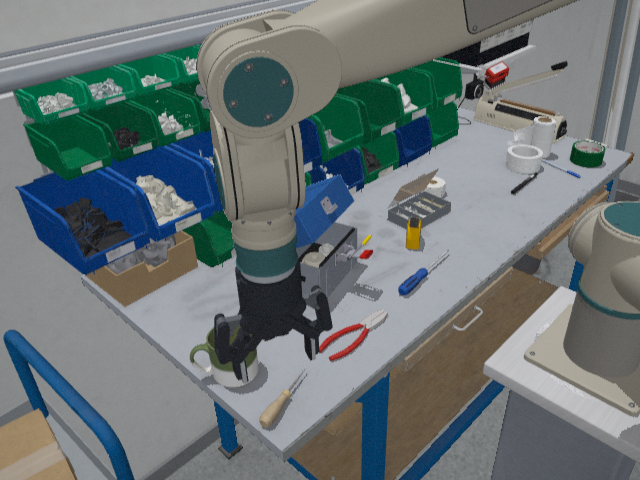

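View pics/top1.png

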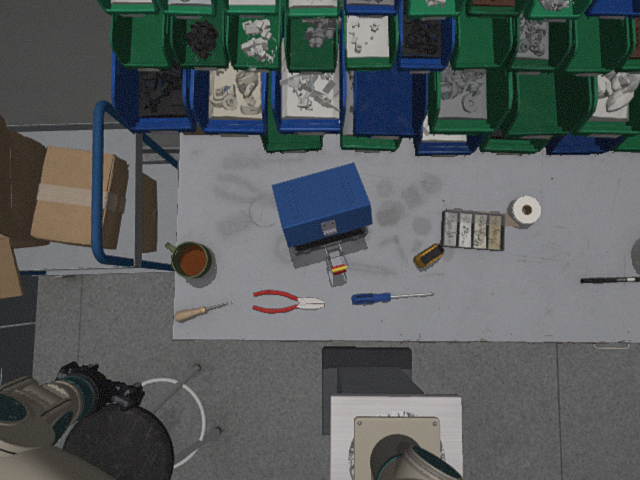

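The fixed views show the open blue lid near (320,205) in the top view, with the bail and red pad at about (337,268). The mug, pliers and screwdriver are well to the sides. The case yaw is about 15°. I'll close the fingers and move over the case.

```bash
python3 -m inch '[[2.5,-3.5,1,-5.3,0],[2.5,-3.9,1,-5.3,0],[2.5,-3.9,1,-5.3,0],[2.5,-3.9,1,-5.3,0],[2.5,-3.9,1,-5.3,0],[2.5,-3.9,1,-5.3,0],[2.5,-3.9,1,-5.3,0],[2.5,-3.9,1,-5.3,0],[2.5,-3.9,0,-5.3,0],[2,-3.9,0,-5.3,0],[0,0,0,0,0],[0,0,0,0,0]]' 40
python3 - <<'E'
from h import *
s=bot.read_state(); print(s['t'],s['ee_pos'],s['tool_rot'],s['force'],s['qpos'])
print(cams.camera_info('wrist'))
for n in ['wrist','scene','top','wrist','scene','top']:
    snap(n,n+'2.png')
    for l in (['parts_case','lid_press','keeper','lever_pad','bail_bar'] ):
        r=nets.tip_of(n,l)
        for q in r[:1]: print(n,l,round(q['confidence'],2),w(n,q['xyz']).round(1))
print(bot.read_state()['t'])
E
```

```text
t: 2.1
ee_pos: [480.0, 193.1, 484.7]
tool_rot: [0.609, 0.793, 0.0, -0.0]
force: [-0.5, 0.1, -0.3]
grip_width: -0.0
2.1 [480.04880963 193.10260804 484.71830148] [ 6.09447890e-01  7.92826086e-01  5.21727834e-05 -2.51835796e-04] [-0.52312242  0.10510806 -0.30278165] [ 2.57364522e-01  5.21442876e-02 -1.25537613e-01  1.39333991e+00
  4.62309226e-04  1.56809257e+00]
{'vertical_fov': 62.267718884706454, 'cx': 324.46877060564367, 'cy': 238.38474106399508, 'xyz': array([459.97435132, 268.79364024, 453.19797234]), 'orientation': array([0.97957159, 0.12784601, 0.02006631, 0.15392283])}
wrist lid_press 0.77 [577.6 182.9 208.3]
wrist keeper 0.97 [536.3 169.5 190.7]
wrist lever_pad 0.89 [455.4 140.3 100.2]
wrist bail_bar 0.74 [455.6 150.  131.9]
scene parts_case 0.91 [573.3 175.8   2.5]
scene lid_press 0.8 [577.3 177.7 204.1]
scene keeper 0.8 [536.5 163.1 192.3]
scene lever_pad 0.61 [454.4 142.1  98.9]
scene bail_bar 0.42 [456.9 141.4 131.6]
wrist lid_press 0.59 [578.4 178.9 208.7]
wrist keeper 0.83 [536.6 169.3 189.8]
wrist lever_pad 0.98 [455.1 139.3  99.2]
wrist bail_bar 0.83 [455.5 146.6 130.5]
scene parts_case 0.69 [572.6 174.1   2.4]
scene lid_press 0.98 [579.2 180.5 207. ]
scene keeper 0.65 [538.4 164.1 192.1]
scene lever_pad 0.79 [455.7 144.2  99.6]
scene bail_bar 0.4 [457.2 139.7 132.5]
3.9
```

View pics/wrist2.png

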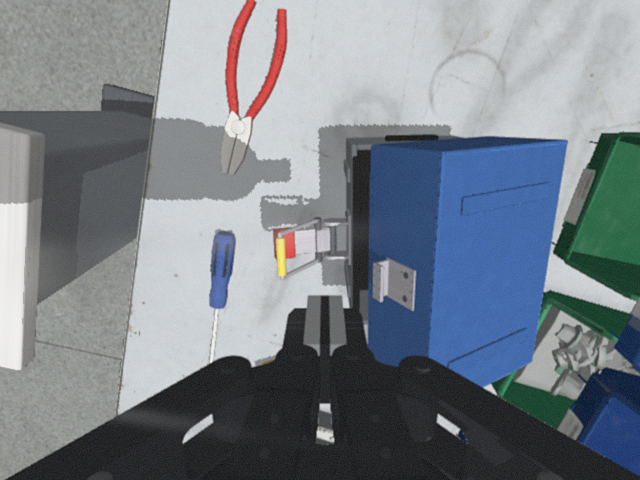

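View pics/scene2.png

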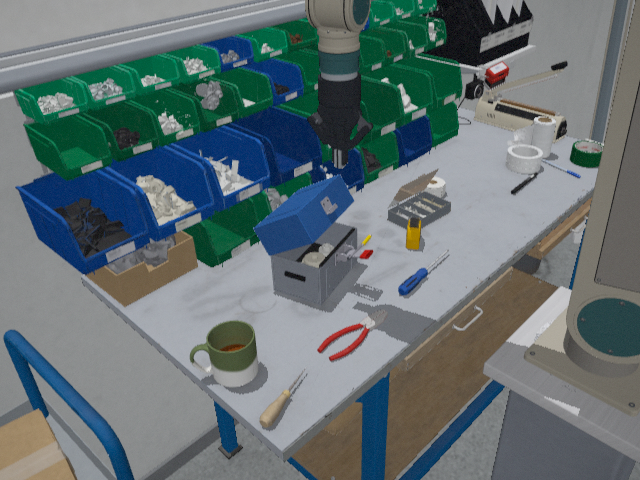

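Run:
```python
import numpy as np
o=np.array([573.5,175.2])
P=dict(press=(577.5,180,206.5),keeper=(536,166,190),pad=(455.5,141.8,99.8),bar=(457,143.5,131.2))
for yaw in (14,15,16):
    a=np.radians(yaw);c=np.array([np.cos(a),np.sin(a)]);d=np.array([-np.sin(a),np.cos(a)])
    print(yaw,{k:(round(-(np.array(v[:2])-o)@c,1),round((np.array(v[:2])-o)@d,1),v[2]) for k,v in P.items()})
```

```text
14 {'press': (np.float64(-5.0), np.float64(3.7), 206.5), 'keeper': (np.float64(38.6), np.float64(0.1), 190), 'pad': (np.float64(122.6), np.float64(-3.9), 99.8), 'bar': (np.float64(120.7), np.float64(-2.6), 131.2)}
15 {'press': (np.float64(-5.1), np.float64(3.6), 206.5), 'keeper': (np.float64(38.6), np.float64(0.8), 190), 'pad': (np.float64(122.6), np.float64(-1.7), 99.8), 'bar': (np.float64(120.7), np.float64(-0.5), 131.2)}
16 {'press': (np.float64(-5.2), np.float64(3.5), 206.5), 'keeper': (np.float64(38.6), np.float64(1.5), 190), 'pad': (np.float64(122.6), np.float64(0.4), 99.8), 'bar': (np.float64(120.7), np.float64(1.6), 131.2)}
```

```bash
python3 -m inch '[[5.2,-0.7,-3.5,0,0],[5.1,-0.7,-3.5,0,0],[0,0,0,0,0],[-0.3,-0.1,-1.5,0,0],[-0.3,-0.1,-1.5,0,0],[-0.9,-0.2,-0.7,0,0],[-0.9,-0.2,-0.7,0,0],[-0.8,-0.2,-0.8,0,0],[-0.8,-0.2,-0.8,0,0],[-0.4,-0.1,-0.6,0,0],[-0.4,-0.1,-0.6,0,0],[0,0,0,0,0]]'
python3 - <<'E'
from h import *
for n in ['scene','top','wrist']:
    snap(n,n+'3.png')
    for l in (['lid_press','keeper','bail_bar'] ):
        r=nets.tip_of(n,l)
        for q in r[:1]: print(n,l,round(q['confidence'],2),w(n,q['xyz']).round(1))
E
```

```text
t: 5.4
ee_pos: [534.1, 167.3, 342.0]
tool_rot: [0.609, 0.793, -0.0, -0.001]
force: [0.0, 0.8, 0.4]
grip_width: 0.2
scene lid_press 0.98 [531.5 163.8 166.1]
scene bail_bar 0.55 [457.2 140.2 130.4]
top keeper 0.6 [375.4 263.1  -5.3]
wrist keeper 0.57 [502.3 160.5 133.8]
wrist bail_bar 0.85 [455.1 146.8 132. ]
```

View pics/scene3.png

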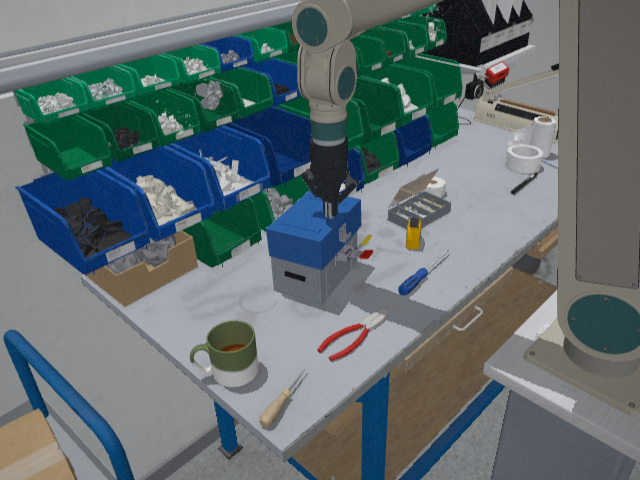

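View pics/wrist3.png

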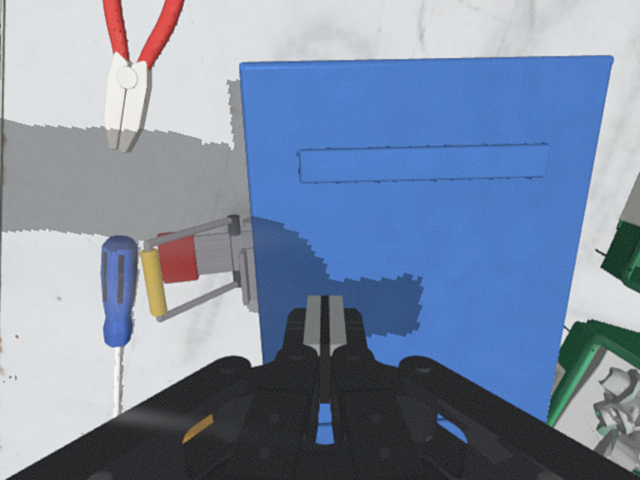

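The scene view shows the lid down, with the fingertips at (330,213) just above its top. I'll press gently until the seal pushes back.

```bash
python3 -m inch '[[0,0,-0.2,0,0],[0,0,0,0,0]]';  python3 -m inch '[[0,0,-0.2,0,0],[0,0,0,0,0]]'
```

```text
t: 6.25
ee_pos: [534.8, 167.1, 341.4]
tool_rot: [0.609, 0.793, 0.0, 0.0]
force: [-0.6, -0.6, 2.6]
grip_width: -0.1
t: 6.5
ee_pos: [534.5, 167.1, 340.8]
tool_rot: [0.609, 0.793, 0.0, 0.0]
force: [-3.9, -1.3, 10.7]
grip_width: -0.0
```

```bash
python3 -m inch '[[0,0,-0.1,0,0],[0,0,0,0,0],[0,0,3,0,0],[-5.5,-1.6,0,0,0],[-5.6,-1.6,0,0,0],[0,0,0,0,0],[0,0,-3.5,0,0],[0,0,-3.6,0,0],[0,0,0,0,0]]'
python3 - <<'E'
from h import *
for n in ['scene','top','wrist']:
    snap(n,n+'4.png')
    for l in (['lid_press','keeper','bail_bar','lever_pad'] ):
        r=nets.tip_of(n,l)
        for q in r[:1]: print(n,l,round(q['confidence'],2),w(n,q['xyz']).round(1))
E
```

```text
t: 7.62
ee_pos: [422.6, 134.9, 294.7]
tool_rot: [0.609, 0.793, -0.002, -0.002]
force: [0.0, -0.0, -0.2]
grip_width: -0.2
scene lid_press 0.97 [534.  164.2 163.8]
scene bail_bar 0.57 [458.6 141.1 132.9]
scene lever_pad 0.83 [452.7 144.6  99.9]
top lid_press 0.95 [533.5 168.1 166.7]
top keeper 0.74 [503.2 154.8 126.4]
wrist keeper 0.59 [505.6 159.4 129. ]
wrist bail_bar 0.97 [451.5 147.5 131.2]
wrist lever_pad 0.69 [456.5 141.7  99.1]
```

View pics/wrist4.png

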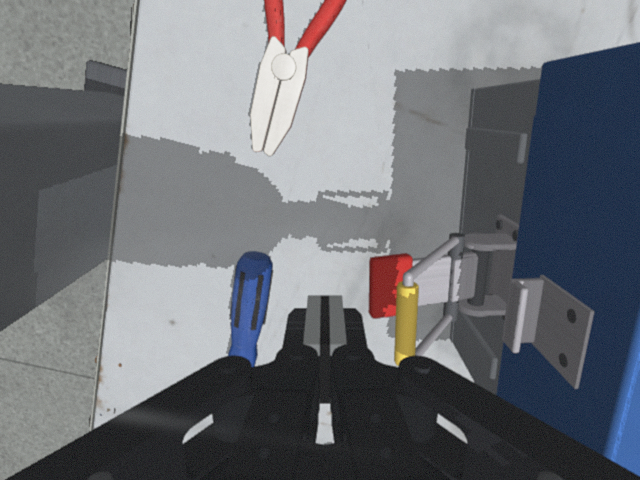

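View pics/scene4.png

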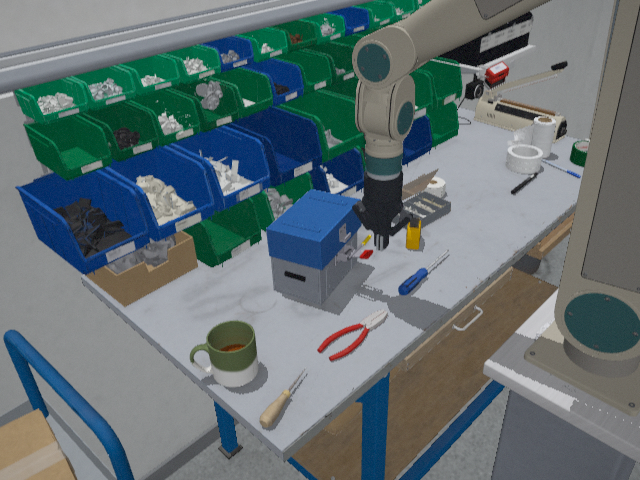

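The wrist view shows the fingers at (325,325), in front of the bail bar at (405,320), with the keeper at (540,320). Next I push the bail inward.

```bash
python3 -m inch '[[1,0.3,0,0,0],[0.8,0.2,0,0,0],[0.8,0.2,0.2,0,0],[0.7,0.2,0.2,0,0],[0.6,0.15,0.2,0,0],[0.6,0.15,0.2,0,0],[0.5,0.15,0,0,0],[0.5,0.15,0,0,0],[0,0,0,0,0]]'
python3 - <<'E'
from h import *
for n in ['scene','wrist']:
    snap(n,n+'5.png')
    for l in (['keeper','bail_bar','lever_pad'] ):
        r=nets.tip_of(n,l)
        for q in r[:1]: print(n,l,round(q['confidence'],2),w(n,q['xyz']).round(1))
E
```

```text
t: 9.5
ee_pos: [479.0, 150.2, 305.0]
tool_rot: [0.61, 0.793, 0.0, 0.0]
force: [0.1, 0.0, 0.5]
grip_width: 0.4
scene keeper 0.57 [505.2 155.2 130.3]
scene bail_bar 0.43 [506.5 154.2 132.3]
scene lever_pad 0.89 [452.8 141.6  82.7]
wrist keeper 0.79 [506.5 162.3 131. ]
wrist bail_bar 0.69 [504.8 161.  135. ]
wrist lever_pad 0.59 [454.4 140.4  88.3]
```

View pics/wrist5.png

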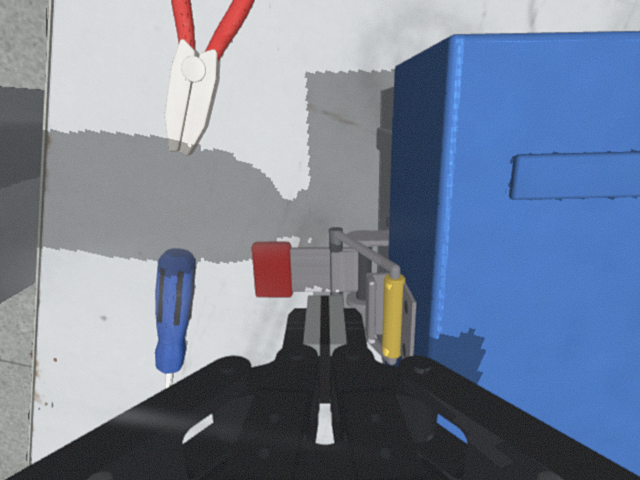

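The bail bar at (393,315) now lies inside the keeper lip, against the lid wall. Next I retreat upward, open the jaws and come over the red pad with the leading finger. That keeps the gripper body in front of the lid.

```bash
python3 -m inch '[[-0.5,-0.1,3,0,0],[0,0,3,0,0],[-3.3,-0.9,0,0,0.5],[-3.2,-0.9,0,0,1],[0,0,0,0,1],[0,0,0,0,1],[0,0,-4,0,1],[0,0,-4,0,1],[0,0,-2,0,1],[0,0,0,0,1]]'
python3 - <<'E'
from h import *
for n in ['scene','wrist']:
    snap(n,n+'6.png')
    for l in (['keeper','bail_bar','lever_pad'] ):
        r=nets.tip_of(n,l)
        for q in r[:1]: print(n,l,round(q['confidence'],2),w(n,q['xyz']).round(1))
E
```

```text
t: 11.15
ee_pos: [408.6, 131.1, 263.5]
tool_rot: [0.609, 0.793, -0.001, -0.001]
force: [-1.0, -0.2, -0.6]
grip_width: 85.5
scene keeper 0.59 [487.  498.5   0.9]
scene bail_bar 0.58 [508.5 156.3 132.1]
scene lever_pad 0.95 [450.4 143.2  84. ]
wrist keeper 0.65 [505.1 163.1 129.7]
wrist bail_bar 0.36 [571.4 177.6  -1.8]
wrist lever_pad 0.72 [449.7 137.4  85.1]
```

View pics/wrist6.png

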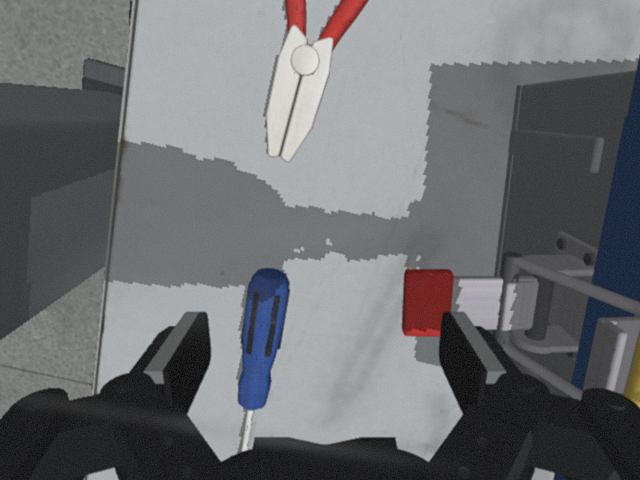

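View pics/scene6.png

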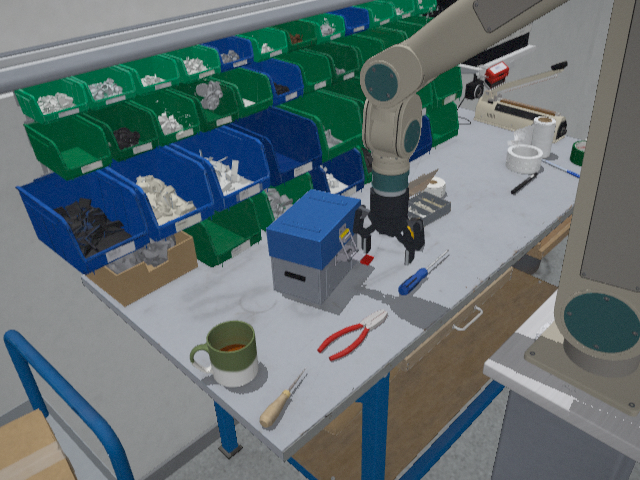

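```bash
python3 -m inch '[[-0.5,-0.1,-0.5,0,1],[0,0,-0.7,0,1],[0,0,-0.5,0,1],[0,0,-0.5,0,1],[0,0,-0.5,0,1]]'; python3 -m inch '[[0,0,-0.5,0,1],[0,0,-0.5,0,1],[0,0,0,0,1]]'
python3 - <<'E'
from h import *
for n in ['scene','wrist']:
    snap(n,n+'7.png')
    for l in (['bail_bar','lever_pad'] ):
        r=nets.tip_of(n,l)
        for q in r[:1]: print(n,l,round(q['confidence'],2),w(n,q['xyz']).round(1))
E
```

```text
t: 12.18
ee_pos: [403.8, 130.2, 237.7]
tool_rot: [0.609, 0.793, 0.0, -0.0]
force: [0.8, 0.6, 0.9]
grip_width: 85.2
t: 12.55
ee_pos: [403.4, 130.1, 227.5]
tool_rot: [0.609, 0.793, -0.0, -0.0]
force: [-0.6, -0.3, 0.0]
grip_width: 85.4
scene bail_bar 0.67 [480.3 147.6  81.9]
scene lever_pad 0.65 [452.7 146.3  69.5]
wrist lever_pad 0.84 [457.5 138.4  68.9]
```

View pics/wrist7.png

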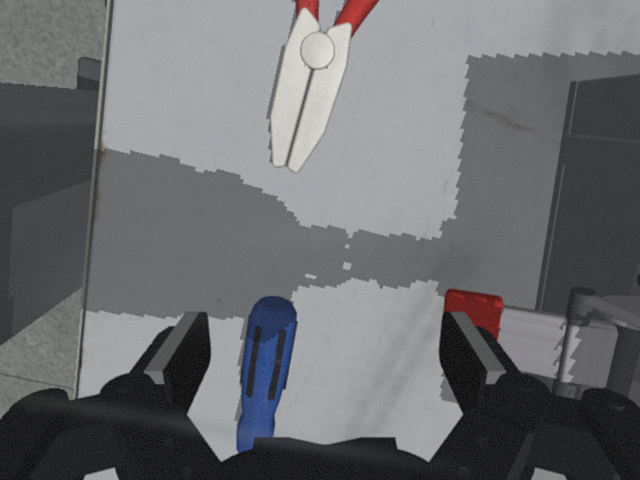

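Run:
```python
import cv2
im=cv2.imread('pics/scene7.png')[170:320,260:460]; cv2.imwrite('pics/c7.png',cv2.resize(im,(800,600),interpolation=2))
```

```text
(no output)
```

View pics/c7.png

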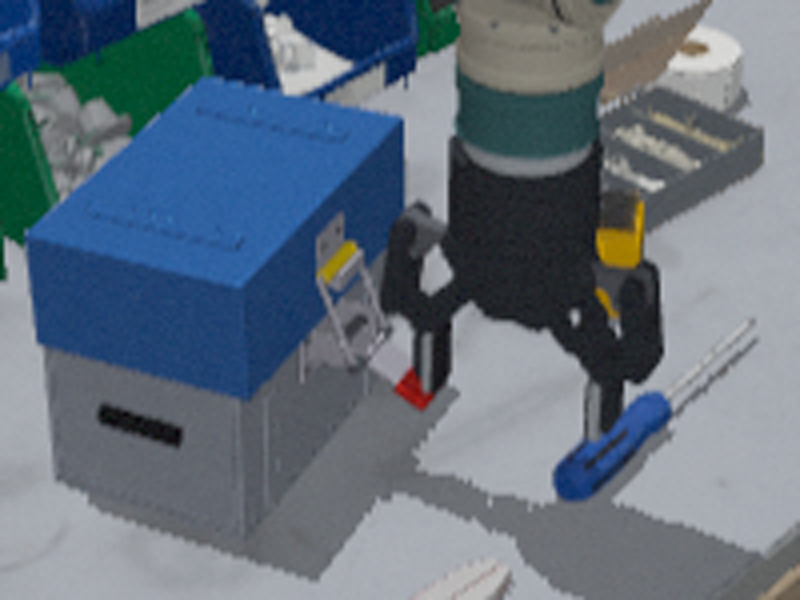

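The yellow bar sits in the keeper at crop (340,262), and the leading finger has already turned the lever down. The open knuckles look wider than the fingertips, so I'll overlay a tool-frame grid to measure how far they stick out.

Run:
```python
from h import *
s=bot.read_state(); print(s['qpos'].round(3) if hasattr(s['qpos'],'round') else s['qpos'])
T=np.array(s['ee_pos']); Rm=R.from_quat(s['tool_rot']).as_matrix(); print(Rm.round(2))
c=cams.camera_info('scene'); Rc=R.from_quat(c['orientation']).as_matrix(); f=240/np.tan(np.radians(c['vertical_fov']/2))
im=cv2.imread('pics/scene7.png'); S=8;x0,y0=340,190
cr=cv2.resize(im[y0:y0+75,x0:x0+100],(800,600),interpolation=cv2.INTER_CUBIC)
for y in range(-80,81,10):
  for z in range(60,171,10):
    p=Rc.T@(T+Rm@np.array([0,y,z])-c['xyz']); u=(f*p[0]/p[2]+c['cx']-x0)*S;v=(f*p[1]/p[2]+c['cy']-y0)*S
    col=(0,0,255) if z==160 else (0,255,0) if z==100 else (255,255,0)
    if y in(-60,60): col=(255,0,255)
    cv2.circle(cr,(int(u),int(v)),3,col,-1)
    if z==160 and y%20==0: cv2.putText(cr,str(y),(int(u),int(v)+15),0,.4,(0,0,255))
cv2.imwrite('pics/g7.png',cr)
```

```text
[ 0.159  0.099 -0.661  0.811  0.     1.47 ]
[[-0.26  0.97  0.  ]
 [ 0.97  0.26  0.  ]
 [-0.    0.   -1.  ]]
```

View pics/g7.png

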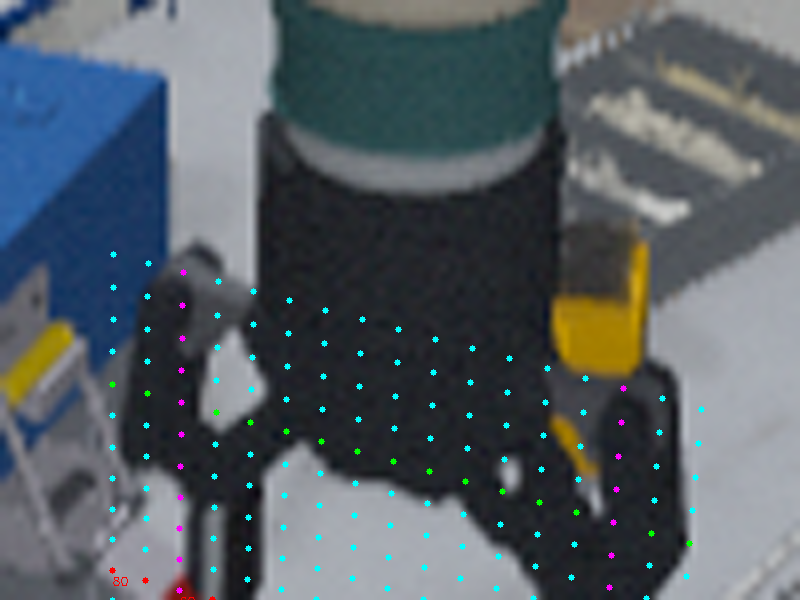

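The knuckles reach about 75 mm from the tool axis and the fingertip backs 57 mm. A vertical tool would therefore hit the keeper at a lever angle of roughly 0.6. I'll bring the lever as far as is safe this way, then look for a way to tilt.

```bash
python3 -m inch '[[0.2,0.05,-0.6,0,1],[0.3,0.1,-0.6,0,1],[0.4,0.1,-0.5,0,1],[0.3,0.1,-0.4,0,1],[0.3,0.1,-0.3,0,1],[0,0,0,0,1]]'
python3 - <<'E'
from h import *
for n in ['scene','wrist']:
    snap(n,n+'8.png')
    for l in (['bail_bar','lever_pad'] ):
        r=nets.tip_of(n,l)
        for q in r[:1]: print(n,l,round(q['confidence'],2),w(n,q['xyz']).round(1))
im=cv2.imread('pics/scene8.png')[190:290,310:443]; cv2.imwrite('pics/c8.png',cv2.resize(im,(800,600),interpolation=2))
E
```

```text
t: 13.6
ee_pos: [418.6, 134.6, 203.5]
tool_rot: [0.61, 0.793, -0.0, -0.0]
force: [-0.0, -0.0, 0.5]
grip_width: 85.8
scene bail_bar 0.52 [508.7 154.5 124.3]
scene lever_pad 0.65 [470.2 146.7  47. ]
```

View pics/c8.png

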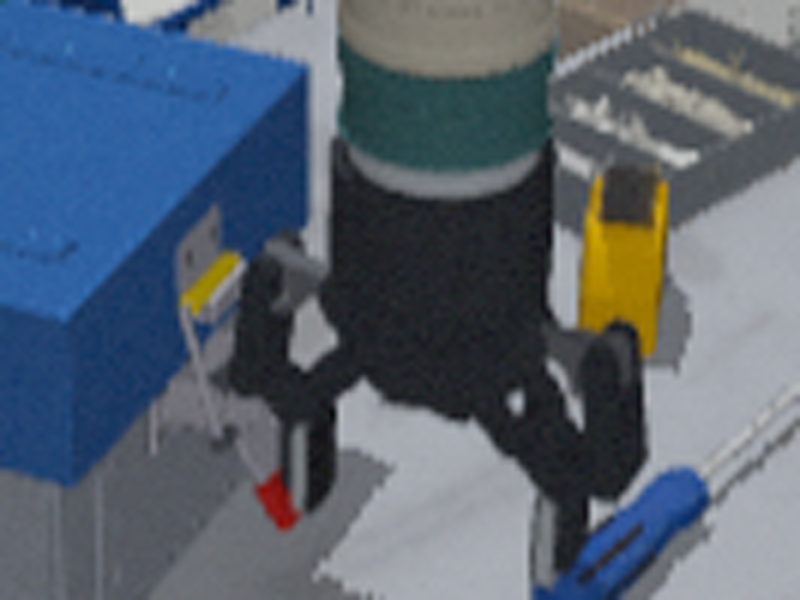

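The pad is now at about θ≈0.8 and the bar is well seated, at crop (212,285). To lie back under the lid the tool must tilt. A row can't command tilt, but joint 4's limit may force it high up in free air. I'll turn 90° so the jaws lie along the case's y, close them, go up and test that.

```bash
python3 -m inch '[[-2,-0.5,0,0,1],[-1,-0.3,6,10,0],[0,0,6.2,10,0],[0,0,6.2,10,0],[0,0,6.2,10,0],[0,0,6.2,10,0],[0,0,6.2,10,0],[0,0,6.2,10,0],[0,0,6.2,10,0],[0,0,6.2,10,0],[0,0,3,0,0],[0,0,0,0,0]]'; python3 -c "
from h import *
s=bot.read_state();print(s['qpos'].round(3))"
```

```text
t: 15.4
ee_pos: [388.4, 126.6, 792.4]
tool_rot: [-0.13, 0.992, 0.0, 0.003]
force: [0.3, 0.9, -0.2]
grip_width: -0.2
[ 0.156 -0.051  0.421  2.036  0.    -0.104]
```

```bash
python3 -m inch '[[0,4.5,0,0,0],[0,0,3,0,0],[0,0,3,0,0],[0,0,3,0,0],[0,0,0,0,0]]'; python3 -c "
from h import *
s=bot.read_state();print(s['qpos'].round(3));M=R.from_quat(s['tool_rot']).as_matrix();print(M.round(3))"
```

```text
t: 16.02
ee_pos: [382.4, 169.8, 850.9]
tool_rot: [-0.13, 0.991, 0.002, 0.017]
force: [0.9, 0.6, 0.4]
grip_width: -0.2
[0.263 0.024 0.636 2.149 0.    0.003]
[[-0.966 -0.257  0.032]
 [-0.257  0.966  0.009]
 [-0.033  0.    -0.999]]
```

Joint 4 has saturated and the tool has started to tilt forward, the useful direction. I'll continue.

```bash
python3 -m inch '[[0,0,4,0,0],[0,0,4,0,0],[0,0,4,0,0],[0,0,0,0,0]]'; python3 -c "
from h import *
s=bot.read_state();print(s['qpos'].round(3));M=R.from_quat(s['tool_rot']).as_matrix();print(M.round(3))"
```

```text
t: 16.52
ee_pos: [366.4, 165.3, 889.8]
tool_rot: [-0.129, 0.989, 0.009, 0.065]
force: [-0.0, -0.6, -0.7]
grip_width: -0.2
[2.62e-01 1.10e-02 7.20e-01 2.15e+00 0.00e+00 2.00e-03]
[[-0.958 -0.257  0.126]
 [-0.255  0.966  0.034]
 [-0.13   0.001 -0.991]]
```

```bash
python3 -m inch '[[0,0,6.2,0,0],[0,0,6.2,0,0],[0,0,6.2,0,0],[0,0,6.2,0,0],[0,0,6.2,0,0],[0,0,6.2,0,0]]'; python3 -c "
from h import *
s=bot.read_state();print(s['qpos'].round(3));M=R.from_quat(s['tool_rot']).as_matrix();print(M.round(3))"
```

```text
t: 17.27
ee_pos: [324.2, 153.5, 995.2]
tool_rot: [-0.127, 0.97, 0.028, 0.205]
force: [0.6, -0.4, 0.5]
grip_width: 0.1
[2.610e-01 1.700e-02 1.011e+00 2.149e+00 1.000e-03 1.000e-03]
[[-0.884 -0.257  0.39 ]
 [-0.235  0.966  0.105]
 [-0.404  0.002 -0.915]]
```

```bash
python3 -m inch '[[0,0,6.2,0,0],[0,0,6.2,0,0],[0,0,6.2,0,0],[-2,-0.5,5,0,0],[-3,-0.8,3,0,0]]'; python3 -c "
from h import *
s=bot.read_state();print(s['qpos'].round(3));M=R.from_quat(s['tool_rot']).as_matrix();print(M.round(3))"
```

```text
t: 17.9
ee_pos: [244.4, 132.2, 1059.2]
tool_rot: [-0.123, 0.945, 0.04, 0.301]
force: [-0.3, 0.5, 0.9]
grip_width: -0.2
[ 2.610e-01 -4.200e-02  1.155e+00  2.150e+00  1.000e-03  2.000e-03]
[[-0.788 -0.257  0.559]
 [-0.209  0.966  0.151]
 [-0.579  0.002 -0.815]]
```

```bash
python3 -m inch '[[-3,-0.8,4,0,0],[-3,-0.8,4,0,0]]'; python3 -c "
from h import *
s=bot.read_state();print(s['qpos'].round(3));M=R.from_quat(s['tool_rot']).as_matrix();print(M.round(3))"
```

```text
t: 18.15
ee_pos: [179.4, 117.2, 1074.5]
tool_rot: [-0.122, 0.934, 0.044, 0.333]
force: [0.0, -0.0, -0.6]
grip_width: -0.2
[ 0.28  -0.125  1.139  2.15  -0.012  0.017]
[[-0.749 -0.257  0.611]
 [-0.198  0.966  0.163]
 [-0.632  0.001 -0.775]]
```

Tilt is now 39° in the case's own vertical plane. I'll fit the arm model to check that the low, tilted target is reachable.

```bash
cat > ik.py <<'E'
import numpy as np
from scipy.optimize import least_squares
D=[([1.082,.277,-.028,1.268],[235.03,578.72,403.5]),([.25736,.05214,-.12554,1.39334],[480.05,193.1,484.7]),([.159,.099,-.661,.811],[403.4,130.1,227.5]),
([.156,-.051,.421,2.036],[388.4,126.6,792.4]),([.263,.024,.636,2.149],[382.4,169.8,850.9]),([.262,.011,.72,2.15],[366.4,165.3,889.8]),([.261,.017,1.011,2.149],[324.2,153.5,995.2]),([.261,-.042,1.155,2.15],[244.4,132.2,1059.2])]
def fk(p,q):
    a,L1,L2,h,d,e,b=p; p4=q[1]-q[2]
    ti=np.pi/2-(p4+q[3])
    r=a+L1*np.sin(q[1])+L2*np.cos(p4)-b*np.sin(-p4)*-1+d*np.sin(ti); z=h+L1*np.cos(q[1])-L2*np.sin(p4)+b*np.cos(p4)-d*np.cos(ti)
    c,s=np.cos(q[0]),np.sin(q[0]); return np.array([r*c-e*s,r*s+e*c,z])
f=least_squares(lambda p:np.concatenate([fk(p,q)-x for q,x in D]),[37,550,459,200,150,65,0]); P=f.x
if __name__=='__main__':
    print(P.round(1),np.abs(f.fun).max())
    ti=.685
    for u,z in [(135,60),(125,42),(100,38),(70,38)]:
        cor=np.array([573.5-.966*u,175.2-.259*u,z]); T=cor-[113.9,30.4,-127.1]
        def res(q):
            return np.append(fk(P,q)-T,100*(np.pi/2-(q[1]-q[2]+q[3])-ti))
        g=least_squares(res,[.2,0,-.8,.2],bounds=([-3,-.85,-1.08,-1.95],[3,1.88,1.24,2.15])); print(u,T.round(1),g.x.round(3),np.abs(g.fun).max().round(2))
E
python3 ik.py
```

```text
[  2.7 562.5 485.9 219.2 205.2  64.6  -8.1] 5.619845790489904
135 [329.2 109.8 187.1] [ 0.137 -0.052 -1.08  -0.044] 9.79
125 [338.8 112.4 169.1] [ 0.141  0.029 -1.08  -0.12 ] 10.23
100 [363.  118.9 165.1] [ 0.147  0.097 -1.08  -0.27 ] 2.14
70 [392.  126.7 165.1] [ 0.155  0.144 -1.034 -0.292] 0.0
```

```bash
cat > ik2.py <<'E'
from ik import *
for ti in (.685,.62):
  s,c=np.sin(ti),np.cos(ti); A=np.array([.966,.259])
  off=np.r_[A*(173*s+11*c),-173*c+11*s]
  for u,z in [(118,300),(118,100),(118,60),(110,50),(105,48),(95,42),(85,40),(70,38)]:
    T=np.array([573.5-.966*u,175.2-.259*u,z])-off
    g=least_squares(lambda q:np.append(fk(P,q)-T,100*(np.pi/2-(q[1]-q[2]+q[3])-ti)),[.2,0,-.8,.2],bounds=([-3,-.85,-1.08,-1.95],[3,1.88,1.24,2.15])); print(ti,u,z,T.round(1),g.x.round(3),np.abs(g.fun).max().round(2))
E
python3 ik2.py
```

```text
0.685 118 300 [345.6 114.1 427. ] [ 0.14  -0.449 -0.724  0.61 ] 0.0
0.685 118 100 [345.6 114.1 227. ] [ 0.14  -0.136 -1.053 -0.031] 0.0
0.685 118 60 [345.6 114.1 187. ] [ 0.141 -0.014 -1.08  -0.138] 4.22
0.685 110 50 [353.3 116.2 177. ] [ 0.144  0.036 -1.08  -0.195] 3.52
0.685 105 48 [358.1 117.5 175. ] [ 0.145  0.054 -1.08  -0.226] 2.16
0.685 95 42 [367.8 120.  169. ] [ 0.148  0.095 -1.078 -0.288] 0.0
0.685 85 40 [377.4 122.6 167. ] [ 0.151  0.117 -1.061 -0.292] 0.0
0.685 70 38 [391.9 126.5 165. ] [ 0.155  0.144 -1.034 -0.292] 0.0
0.62 118 300 [353.8 116.3 434.4] [ 0.143 -0.415 -0.675  0.691] 0.0
0.62 118 100 [353.8 116.3 234.4] [ 0.143 -0.136 -1.001  0.086] 0.0
0.62 118 60 [353.8 116.3 194.4] [ 0.143 -0.024 -1.051 -0.077] 0.0
0.62 110 50 [361.5 118.4 184.4] [ 0.146  0.022 -1.048 -0.119] 0.0
0.62 105 48 [366.3 119.7 182.4] [ 0.147  0.037 -1.041 -0.127] 0.0
0.62 95 42 [376.  122.2 176.4] [ 0.15   0.072 -1.028 -0.15 ] 0.0
0.62 85 40 [385.6 124.8 174.4] [ 0.153  0.094 -1.011 -0.154] 0.0
0.62 70 38 [400.1 128.7 172.4] [ 0.157  0.122 -0.984 -0.156] 0.0
```

```bash
python3 -m inch '[[1.5,0,-5.9,0,0],[1.5,0,-5.9,0,0],[1.5,0,-5.9,0,0],[1.5,0,-5.9,0,0],[1.5,0,-5.9,0,0],[1.5,0,-5.9,0,0],[1.5,0,-5.9,0,0],[1.5,0,-5.9,0,0],[1.5,0,-5.9,0,0],[1.5,0,-5.9,0,0],[1.5,0,-5.9,0,0],[0,0,0,0,0]]'; python3 -c "
from h import *
s=bot.read_state();print(s['qpos'].round(3));M=R.from_quat(s['tool_rot']).as_matrix();print(M.round(3))"
```

```text
t: 19.65
ee_pos: [339.4, 117.8, 436.5]
tool_rot: [-0.122, 0.938, 0.044, 0.322]
force: [-1.2, 0.4, -0.7]
grip_width: -0.2
[ 0.125 -0.5   -0.736  0.677  0.085 -0.104]
[[-0.762 -0.257  0.594]
 [-0.2    0.967  0.161]
 [-0.615  0.004 -0.788]]
```

```bash
python3 -m inch '[[0.3,-0.1,-5.8,0,0],[0.3,-0.1,-5.8,0,0],[0.3,-0.1,-5.8,0,0],[0.3,0,-3.8,0,0],[0,0,-1.5,0,0],[0,0,0,0,0]]'
cat > look.py <<'E'
from h import *
import sys
k=sys.argv[1]
s=bot.read_state();print(s['t'],s['ee_pos'].round(1),s['qpos'].round(3),s['force'].round(1));M=R.from_quat(s['tool_rot']).as_matrix();print(M[:,2].round(3))
c=s['ee_pos']+173*M[:,2]-11*M[:,0]; o=np.array([573.5,175.2]); r=c[:2]-o
print('corner',c.round(1),'u',(-r@[.966,.259]).round(1),'v',(r@[-.259,.966]).round(1))
for n in ['scene','wrist']:
    snap(n,n+k+'.png')
    for l in (['lid_press','bail_bar','lever_pad'] ):
        for q in nets.tip_of(n,l)[:1]: print(n,l,round(q['confidence'],2),w(n,q['xyz']).round(1))
im=cv2.imread('pics/scene%s.png'%k)[190:290,310:443]; cv2.imwrite('pics/c%s.png'%k,cv2.resize(im,(800,600),interpolation=2))
E
python3 look.py 9
```

```text
t: 20.4
ee_pos: [357.8, 115.7, 221.3]
tool_rot: [-0.122, 0.934, 0.044, 0.333]
force: [0.5, 1.0, -0.1]
grip_width: -0.1
20.4 [357.8 115.7 221.3] [ 0.11  -0.146 -1.062 -0.025  0.095 -0.116] [ 0.5  1.  -0.1]
[ 0.611  0.163 -0.774]
corner [471.7 146.1  94.3] u 105.8 v -1.8
scene lid_press 0.94 [533.1 165.  164.5]
scene bail_bar 0.58 [505.2 154.9 127.9]
scene lever_pad 0.61 [459.7 144.7  60.2]
wrist lever_pad 0.67 [458.2 141.2  59. ]
```

View pics/c9.png

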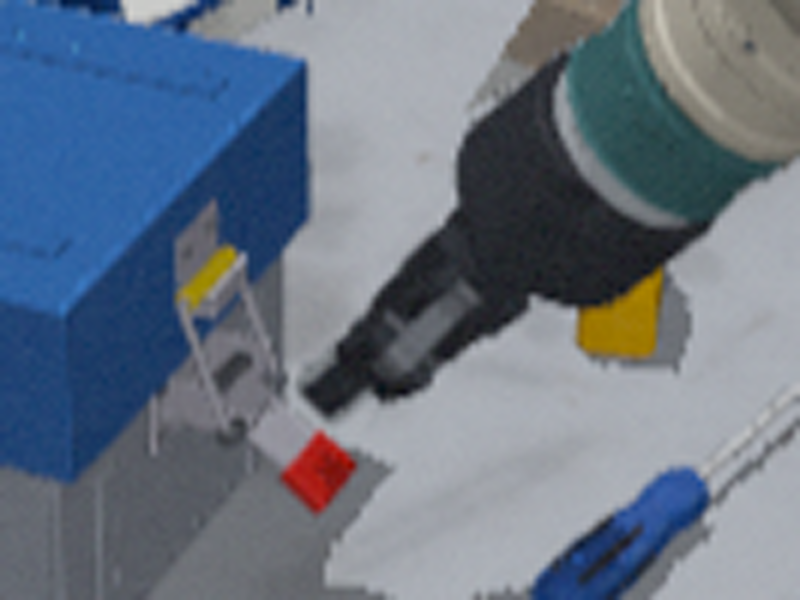

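View pics/wrist9.png

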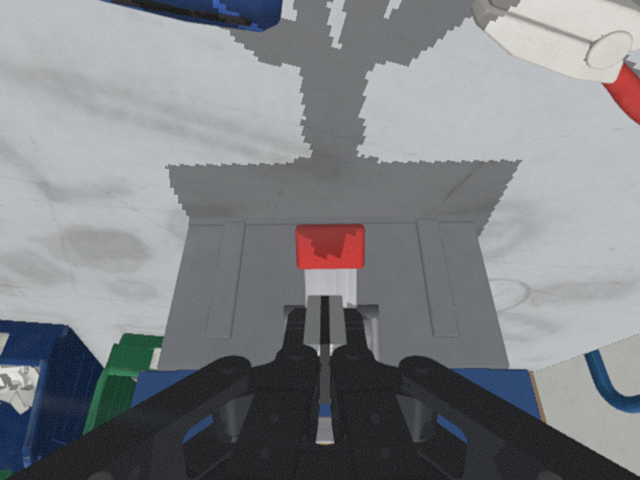

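The lever sprang back slightly to pad z≈60. The tilted fingertip is centred over it laterally, and the bar is still hooked. I'll follow the pad's arc.

```bash
python3 -m inch '[[-0.5,0,-0.9,0,0],[0,0,-1,0,0],[0.2,0,-0.9,0,0],[0.2,0.05,-0.6,0,0],[0.2,0.05,-0.6,0,0],[0.3,0.1,-0.4,0,0],[0.3,0.1,-0.4,0,0],[0,0,0,0,0]]'; python3 look.py 10
```

```text
t: 21.8
ee_pos: [373.1, 121.4, 177.8]
tool_rot: [-0.122, 0.937, 0.043, 0.326]
force: [-0.5, 0.5, -0.8]
grip_width: 0.1
21.8 [373.1 121.4 177.8] [ 0.124  0.016 -1.071 -0.181  0.085 -0.106] [-0.5  0.5 -0.8]
[ 0.6    0.16  -0.784]
corner [485.1 151.3  49. ] u 91.6 v -0.2
scene lid_press 0.71 [527.8 164.  162.3]
scene bail_bar 0.49 [504.3 151.9 125.2]
scene lever_pad 0.74 [484.2 151.8  37.9]
```

View pics/c10.png

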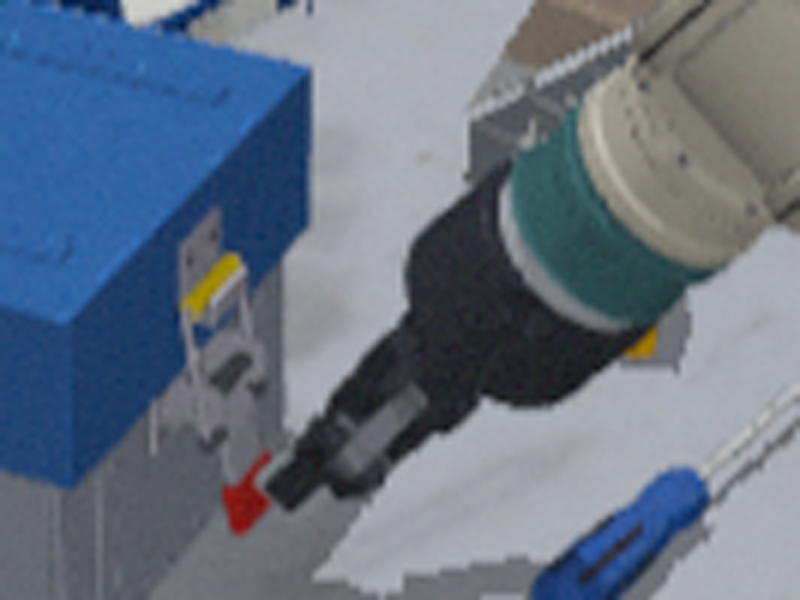

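```bash
python3 -m inch '[[0.4,0.1,-0.4,0,0],[0.4,0.1,-0.3,0,0],[0.4,0.1,-0.2,0,0],[0.3,0.1,0,0,0],[0.2,0.05,0,0,0],[0,0,0,0,0]]'; python3 look.py 11
```

```text
t: 22.95
ee_pos: [390.1, 126.1, 169.5]
tool_rot: [-0.122, 0.936, 0.043, 0.327]
force: [0.1, -0.5, 0.5]
grip_width: -0.0
22.95 [390.1 126.1 169.5] [ 0.131  0.073 -1.045 -0.214  0.081 -0.101] [ 0.1 -0.5  0.5]
[ 0.601  0.161 -0.783]
corner [502.4 156.1  40.9] u 73.6 v -0.1
scene lid_press 0.62 [529.7 164.1 165.7]
scene bail_bar 0.42 [504.7 155.6 127.6]
scene lever_pad 0.8 [503.6 157.2  34.3]
```

View pics/c11.png

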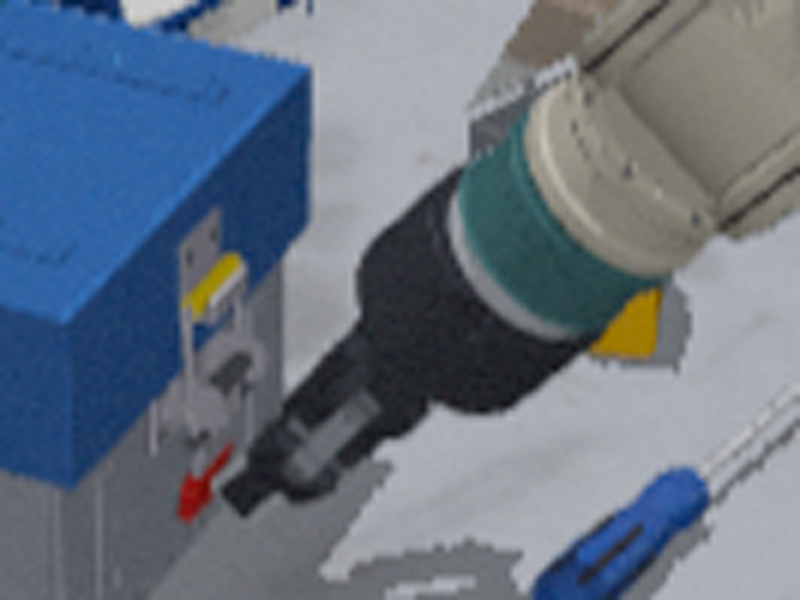

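The lever has gone over centre, and no force remains on the finger. I'll press a few millimetres more to feel the closed stop.

```bash
python3 -m inch '[[0.3,0.08,0,0,0],[0,0,0,0,0]]'; python3 -m inch '[[0.2,0.05,0,0,0],[0,0,0,0,0]]'
```

```text
t: 23.6
ee_pos: [391.7, 126.6, 168.5]
tool_rot: [-0.122, 0.937, 0.043, 0.325]
force: [-3.7, -0.7, 1.3]
grip_width: -0.1
t: 23.85
ee_pos: [392.4, 126.9, 167.7]
tool_rot: [-0.122, 0.937, 0.043, 0.323]
force: [-6.8, -2.3, 4.0]
grip_width: 0.3
```

```bash
python3 -m inch '[[0.2,0.05,0,0,0],[0,0,0,0,0]]';  python3 -m inch '[[-0.8,-0.2,0,0,0],[-1.2,-0.3,0.5,0,0],[-1,-0.3,2,0,0],[0,0,4,0,0],[0,0,5,0,0],[-1,0,5,0,0],[0,3,5,0,0],[0,4,4,0,0],[0,4,3,0,0],[0,0,0,0,0]]'; python3 look.py 12
```

```text
t: 24.1
ee_pos: [393.1, 127.2, 166.9]
tool_rot: [-0.122, 0.938, 0.043, 0.322]
force: [-10.8, -2.3, 4.1]
grip_width: -0.2
t: 25.35
ee_pos: [357.2, 232.1, 459.2]
tool_rot: [-0.124, 0.935, 0.045, 0.33]
force: [0.6, -0.1, 0.2]
grip_width: -0.2
25.35 [357.2 232.1 459.2] [ 0.457 -0.355 -0.617  0.638 -0.118  0.152] [ 0.6 -0.1  0.2]
[ 0.606  0.167 -0.778]
corner [470.3 263.1 331.6] u 76.9 v 111.7
scene lid_press 0.71 [531.5 161.6 163. ]
scene bail_bar 0.66 [505.9 155.7 125.6]
scene lever_pad 0.77 [501.1 155.4  34.7]
wrist lid_press 0.61 [571.7 175.9   1. ]
wrist lever_pad 0.94 [502.3 155.1  38.9]
```

View pics/c12.png

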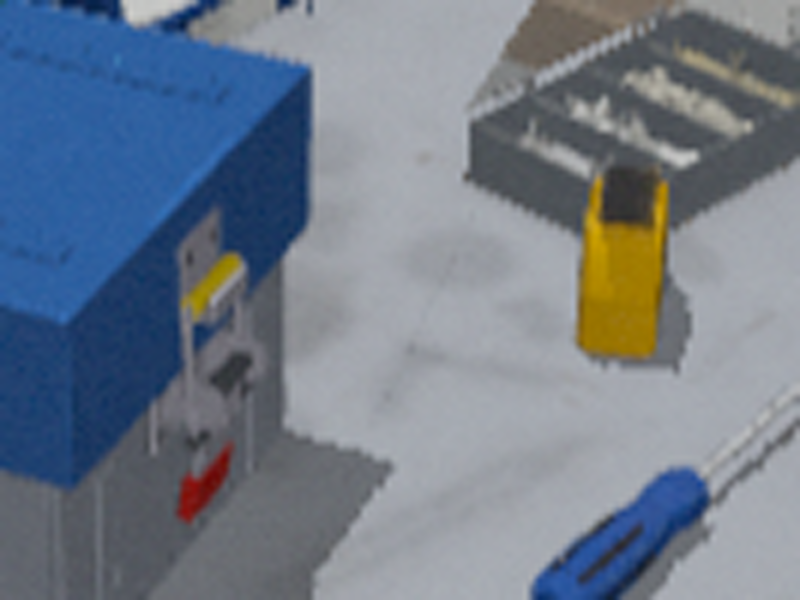

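View pics/wrist12.png

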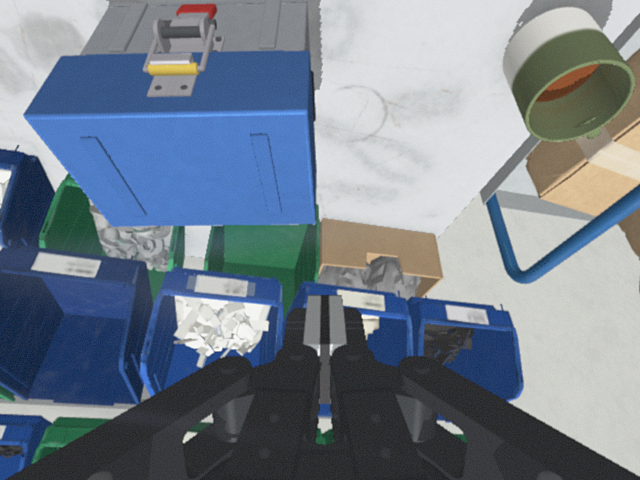

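After withdrawing, both views show the lid flush and the yellow bar in the keeper, at wrist (172,68). The red lever lies down along the case front at scene crop (205,482) and the tool is clear. I'm handing in.

```bash
python3 -c "
from cell import ticket,bot
print(ticket.finish_job(), bot.read_state()['t'])"
```

```text
the job is handed in; nothing more can be done
the job is handed in; nothing more can be done
```

The case is shut and latched, done in the order you asked: lid, then bail, then lever. I handed it in at about 25.7 s of the 54 s allowed, with the robot clear of everything.

- **Lid:** I pressed it down onto the seal with about 11 N or a little more.
- **Bail:** I swung the bar over the keeper lip. It stayed in the trough while the lever was worked.
- **Lever:** I started pressing it down with an open finger and a vertical tool. When I withdrew to get the tool tilted, the lever sprang back part of the way.
- **Tilt:** The moves can't command tilt. I got it by raising the arm until joint 4 reached its limit in free air, which leaned the tool about 38° forward. I then pushed the lever over centre to its stop with about 11 N.

**Last checks:**
- The pad was found at about (502, 155, 35–39) mm, where the closed position should be, and it did not spring back after I withdrew.
- The bar was found at about (506, 156, 126) mm in the keeper, and the lid's press point at about z 163 mm.
- The pictures after withdrawing agree with all of this. The mug, tape measure and screwdriver showed no sign of having moved, and I never went near the pliers.
- One wrist-camera reading of the lid's press point, at z = 1 mm, was plainly false, so I ignored it.
- Some pad positions differed by 3–4 mm between cameras, which is within the networks' stated accuracy. I did not measure the lever angle more finely than that.

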